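# Pick the blade fuses into the tray

### The job

Fill the pick tray for an order: lay each of the three knife-blade fuses in the black bed of its own length, its body flat on the pad and both blades down in the end pockets. The fuses are ceramic, so set them down, do not drop them. Leave the fork-ended look-alikes on the bench where they lie.

Things in the scene. Friction and masses are not known exactly. Their poses are not given: they have to be found in the camera images.
- tray: Shallow open aluminium pick tray, 206 x 226 mm, rim 15 mm high, floor 4 mm thick, fixed to the bench. Origin: centre of its underside; z up. The three black beds stand side by side on its floor, 74 mm apart along the tray's y, long sides along its x; their order changes.
- blade_large: The large blade fuse, lying flat on the bench: white ceramic body 76 mm long and 42 x 42 mm in section with steel end plates, and at each end one solid flat steel knife blade 20 mm wide and 6 mm thick at mid height; 160 mm long over the blades. Origin: centre of the underside; x along its length, z up; both ends are alike.
- blade_medium: The medium blade fuse, lying flat on the bench: white ceramic body 64 mm long and 34 x 34 mm in section with steel end plates, and at each end one solid flat steel knife blade 16 mm wide and 6 mm thick at mid height; 130 mm long over the blades. Origin: centre of the underside; x along its length, z up; both ends are alike.
- blade_small: The small blade fuse, lying flat on the bench: white ceramic body 52 mm long and 26 x 26 mm in section with steel end plates, and at each end one solid flat steel knife blade 12 mm wide and 6 mm thick at mid height; 100 mm long over the blades. Origin: centre of the underside; x along its length, z up; both ends are alike.
- fork_medium: A look-alike that does not belong: fork-ended fuse with the same 64 x 34 x 34 mm ceramic body as the medium blade fuse and 130 mm long overall, but each end is a flat two-pronged fork 40 mm wide, wider than the body, with an open slot 24 mm wide. Origin: centre of the underside; x along its length, z up.
- fork_small: A look-alike that does not belong: fork-ended fuse with the same 52 x 26 x 26 mm ceramic body as the small blade fuse and 100 mm long overall, but each end is a flat two-pronged fork 32 mm wide, wider than the body, with an open slot 16 mm wide. Origin: centre of the underside; x along its length, z up.
- bed_large: The large bed: fixed black plastic rest in the tray, 186 mm long (x). Pad in the middle 66 x 36 mm, top 14 mm above the origin, carries the fuse's body; nothing stands beside it. At each end a pocket for a blade, open above and inward, 36 mm wide inside, walls 4 mm thick, 20 mm long, 43 mm high above the origin; end walls 178 mm apart inside. Origin: centre of underside, z up.
- bed_medium: The medium bed: fixed black plastic rest in the tray, 156 mm long (x). Pad in the middle 54 x 28 mm, top 14 mm above the origin, carries the fuse's body; nothing stands beside it. At each end a pocket for a blade, open above and inward, 32 mm wide inside, walls 4 mm thick, 20 mm long, 39 mm high above the origin; end walls 148 mm apart inside. Origin: centre of underside, z up.
- bed_small: The small bed: fixed black plastic rest in the tray, 126 mm long (x). Pad in the middle 42 x 20 mm, top 14 mm above the origin, carries the fuse's body; nothing stands beside it. At each end a pocket for a blade, open above and inward, 28 mm wide inside, walls 4 mm thick, 20 mm long, 35 mm high above the origin; end walls 118 mm apart inside. Origin: centre of underside, z up.
Not all that is in view belongs to the job. Leave any yellow look-alike of the blade_large alone. Leave any pink look-alike of the bed_medium alone.

How it is judged:
At the end, for the whole second after the job is handed in: Each blade fuse lies still and level in the bed of its size: its underside on the pad (within 4 mm in height), its centre within 14 mm along and 13 mm across the bed's centre, its length within 0.25 rad of the bed's (either way round); each fork-ended fuse is within 30 mm of where it began (x of blade_large in the frame of bed_large between -0.014 and 0.014 m and y of blade_large in the frame of bed_large between -0.013 and 0.013 m and z of blade_large in the frame of bed_large between 0.01 and 0.018 m and angle between the x axis of blade_large and the x axis of bed_large, either way round below 0.25 rad and angle between each of blade_large, blade_medium, blade_small's own z axis and vertical below 0.1 rad and linear speed of each of blade_large, blade_medium, blade_small below 0.02 m/s and x of blade_medium in the frame of bed_medium between -0.014 and 0.014 m and y of blade_medium in the frame of bed_medium between -0.013 and 0.013 m and z of blade_medium in the frame of bed_medium between 0.01 and 0.018 m and angle between the x axis of blade_medium and the x axis of bed_medium, either way round below 0.25 rad and x of blade_small in the frame of bed_small between -0.014 and 0.014 m and y of blade_small in the frame of bed_small between -0.013 and 0.013 m and z of blade_small in the frame of bed_small between 0.01 and 0.018 m and angle between the x axis of blade_small and the x axis of bed_small, either way round below 0.25 rad and distance of each of fork_medium, fork_small from where it was at the start of the episode below 0.03 m); the robot touches nothing.
It fails at once if the large blade fuse is dropped (falls free faster than 0.8 m/s, from more than about 3 cm) (linear speed of blade_large above 0.8 m/s and contact force between the fingers and blade_large below 0.2 N).
It fails at once if the medium blade fuse is dropped (falls free faster than 0.8 m/s, from more than about 3 cm) (linear speed of blade_medium above 0.8 m/s and contact force between the fingers and blade_medium below 0.2 N).
It fails at once if the small blade fuse is dropped (falls free faster than 0.8 m/s, from more than about 3 cm) (linear speed of blade_small above 0.8 m/s and contact force between the fingers and blade_small below 0.2 N).
It fails at once if the medium fork-ended fuse is moved more than 30 mm (distance of fork_medium from where it was at the start of the episode above 0.03 m).
It fails at once if the small fork-ended fuse is moved more than 30 mm (distance of fork_small from where it was at the start of the episode above 0.03 m).
It also fails if it takes over 88 s, if anything falls off the work surface, if the arm or the gripper's body presses on something with over 40 N, if the wrist force passes 120 N, or if a joint passes its speed limit or range.

### The arm

A 6-joint arm with a two-finger parallel gripper is mounted at the origin on the work surface. World frame = base frame: x ahead of the robot, y to its left, z up, the work surface at z = 0. Lengths are in m, angles in rad, forces in N, time in s.
With the tool pointing down it reaches from about 0.375 to 0.9 m from the base axis. Payload 3.1 kg.
Tool frame: the origin (TCP) lies at the very end of the fingers, on their centre line; the grasp point (between the pads) lies 19 mm behind it; z points along the fingers, y is the line along which they close (so a half turn about z gives the same grasp; the last joint's range is limited). The gripper opens to 87 mm and grips with 3 to 60 N. Pads are 19 mm wide; open, the fingers measure 117 mm over their backs; the gripper's body (75 mm by 190 mm) begins 51 mm behind the grasp point.
Start: joints at [1.149, 0.527, 1.433, -0, 1.181, -0.178], TCP at [0.151, 0.607, 0.2] pointing down, gripper open.
Joint ranges: [-3.08, 3.08], [-0.75, 2.2], [0.22, 2.44], [-1.43, 4.57], [0, 2.65], [-2.85, 2.85]. Speed limits (rad/s): [2.79, 2.79, 3.14, 3.14, 3.14, 3.14].

### API

Orientations are given as a unit quaternion [x, y, z, w].
In Python, from rig import status, viewer, robot gives the robot as it stands.
- The arm moves only by the tool arm_command, never from a script. Its arguments are lists of equal length, an entry for each row: "delta_rot": the turn, a rotation vector about the tool's x, y, z in degrees, a list of three; "delta_pos": the shift along the tool's x, y, z in m, a list of three; "gripper": the closure, from -1 (fully open) to 1 (shut). In form: {"delta_rot": [[rx, ry, rz], ...], "delta_pos": [[dx, dy, dz], ...], "gripper": [gripper, ...]}. A call has 1 to 12 rows; each row is the pose to reach, as a shift and turn from the pose commanded when the call began, along the tool's axes at that moment; what a row does not reach only later rows make up. A row lasts 1/12 s, in which the tool goes at most 41.7 mm and 7.16 degrees, less where a joint would pass 70% of its speed; a pose out of reach is approached as far as the arm can. A call with a gripper value outside its range is refused whole. The fingers move at their own pace and stop on an object; "grip_force" is the grip in N (left out, the last holds). Time passes only in rows, so rows that repeat a pose let the fingers close. It gives the time, the measured TCP pose, the force, the opening and the grip force at its end, in the units of the state.
- status.get_obs(): the state, without advancing time (a new reading comes with each control period).
- viewer.camera(name): name is "scene" or "top" or "wrist"; returns a dict with "pixels" (400x640x3 uint8, blue, green, red), "fx", "fy", "cx", "cy" (pixels), "pose" (4x4, takes a point from camera to world coordinates); the wrist camera has in their place "mount" (4x4, takes a point from camera to tool coordinates, whose origin is the TCP and whose axes are the flange's). Camera axes: x right, y down, z forward; pixel columns grow to the right and rows downward; lengths in m; the calibration is good to about 2 mm. A picture is of the moment at which its call begins: read the wrist's pose just before it. There is no depth.
- robot.hand_in(): hands the job in; it is judged then, once.
The state is a dict: "time": time; "q": joint angles; "joint_velocities": joint speeds; "joint_torque": joint torques, N m; "position": TCP position; "tool_rot": TCP orientation; "ft_force": force on the tool from outside, world axes, zero at the start; "moment": the same for the moment, N m; "grip_width": finger opening in m; "grip_force": force on a finger pad.
Only numpy, scipy, OpenCV 4.12 (cv2) and the standard library are available. Lean on these libraries where they do the work, as an engineer would, in place of code of your own. Each camera call takes 0.05 s, during which the arm holds its last target. There are 200 camera calls.

## Working session

There is one attempt and no reset: what is moved stays moved. The work goes in short steps, Python scripts to look and compute and a tool call to move; the robot and the scene stay as the last step left them, time stands still between calls to the robot, and variables do not carry over. Pictures are saved under pics/ and viewed, at most 14 in all, crops included, and the job is handed in when it is done.

Besides the shell and the picture viewer there is one more tool, called after "Call:" as a command line: name --argument value ..., lists and objects as JSON in quotes. arm_command: Moves the arm, as the interface text tells. Its arguments: {"type":"object","properties":{"delta_rot":{"type":"array","items":{"type":"array","items":{"type":"number"}}},"delta_pos":{"type":"array","items":{"type":"array","items":{"type":"number"}}},"gripper":{"type":"array","items":{"type":"number"}},"grip_force":{"type":"number"}},"required":["delta_rot","delta_pos","gripper"]}

```bash
mkdir -p pics; python3 - <<'E'
from rig import status, viewer, robot
import cv2,numpy as np
o=status.get_obs(); print({k:np.round(v,3).tolist() for k,v in o.items()})
for n in ["scene","top"]:
    c=viewer.camera(n); cv2.imwrite(f"pics/{n}0.png",c["pixels"]); print(n,c["fx"],c["fy"],c["cx"],c["cy"],np.round(c["pose"],4).tolist())
c=viewer.camera("wrist");print(c["fx"],c["cx"],c["cy"],np.round(c["mount"],4).tolist())
E
```

```text
{'time': 0.0, 'q': [1.149, 0.528, 1.434, -0.0, 1.181, -0.178], 'joint_velocities': [-0.001, 0.001, -0.0, -0.001, 0.0, 0.001], 'joint_torque': [-0.002, -44.003, -17.659, 0.063, 0.058, -0.0], 'position': [0.151, 0.606, 0.199], 'tool_rot': [0.122, 0.993, -0.001, -0.0], 'ft_force': [-0.551, -0.015, 0.217], 'moment': [-0.031, -0.016, -0.005], 'grip_force': 0.0, 'grip_width': 0.087}
scene 465.7034404015413 465.7034404015413 320.15296432431126 202.9367655366894 [[-0.0544, 0.6788, -0.7323, 1.3236], [0.9983, 0.0525, -0.0256, 0.057], [0.0211, -0.7325, -0.6805, 0.8816], [0.0, 0.0, 0.0, 1.0]]
top 489.3781184398612 489.3781184398612 318.97848756567714 203.07323083725916 [[0.0011, -0.9931, 0.1169, 0.3019], [-1.0, -0.0023, -0.0097, 0.026], [0.0099, -0.1169, -0.9931, 1.3648], [0.0, 0.0, 0.0, 1.0]]
315.68566374358903 317.5532492652381 200.74990147005488 [[0.0001, -0.9699, -0.2434, 0.0662], [1.0, 0.0003, -0.0009, -0.0012], [0.001, -0.2434, 0.9699, -0.1854], [0.0, 0.0, 0.0, 1.0]]
```

View pics/top0.png

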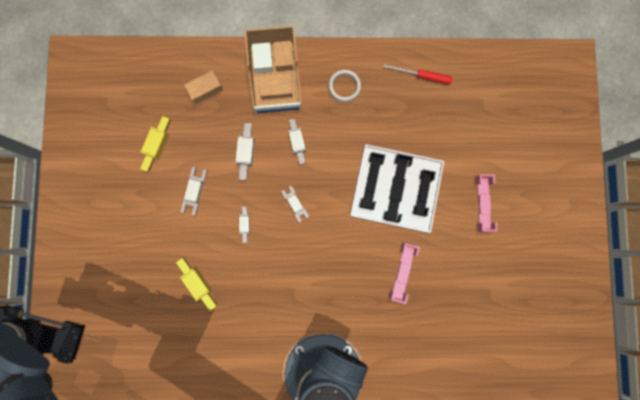

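View pics/scene0.png

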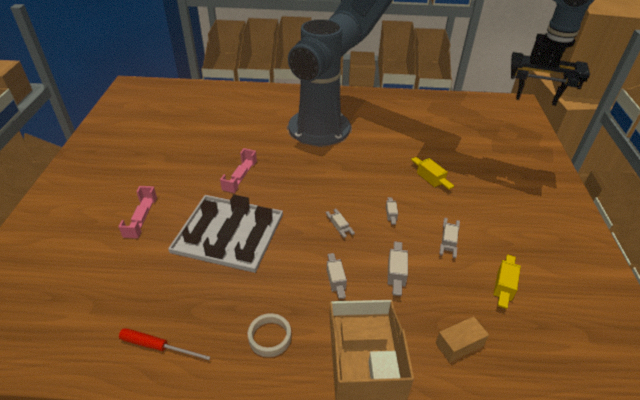

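The top view shows these white candidates:
- (245,151): solid blades, largest, so blade_large.
- (297,141): solid blades, so blade_medium.
- (244,224): solid blades, so blade_small.
- (193,190) and (295,203): two-pronged ends, so these are the forks.

The yellow and pink pieces are decoys. The black beds, left to right, look like medium (372,182), large (397,188) and small (424,193). I'll confirm this in an enlarged crop and measure.

```bash
cat > h.py <<'E'
from rig import status, viewer, robot
import cv2,numpy as np
from scipy.spatial.transform import Rotation as R
def ray(c,P,uv,z):
    d=P[:3,:3]@np.array([(uv[0]-c["cx"])/c["fx"],(uv[1]-c["cy"])/c["fy"],1]); o=P[:3,3]
    return (o+d*(z-o[2])/d[2])[:2]
def wrist():
    o=status.get_obs(); c=viewer.camera("wrist")
    T=np.eye(4);T[:3,:3]=R.from_quat(o["tool_rot"]).as_matrix();T[:3,3]=o["position"]
    return c,T@c["mount"]
def blob(c,P,m,z):  # centre and axis angle of a mask, on the plane z
    ct=max(cv2.findContours(m,cv2.RETR_EXTERNAL,cv2.CHAIN_APPROX_NONE)[0],key=cv2.contourArea)
    w=np.array([ray(c,P,p[0],z) for p in ct],np.float32)
    (x,y),(a,b),t=cv2.minAreaRect(w*1000)
    if a<b: a,b,t=b,a,t+90
    return round(x/1000,4),round(y/1000,4),round((t+90)%180-90,1),round(a),round(b)
def delta(x,y,z,yaw):  # tool-frame shift, and turn about tool z so that the fuse axis (deg) is tool x
    o=status.get_obs(); r=R.from_quat(o["tool_rot"]).as_matrix()
    s=r.T@(np.array([x,y,z])-o["position"])
    a=np.degrees(np.arctan2(r[1,0],r[0,0])); dw=(yaw-a+90)%180-90
    print("shift",np.round(s,4),"turn z",round(-dw,1),"alt",round(-dw-180*np.sign(-dw),1),"q6",round(np.degrees(o["q"][5]),1))
E
python3 - <<'E'
from h import *
c=viewer.camera("top");P=c["pose"];im=c["pixels"];hsv=cv2.cvtColor(im,cv2.COLOR_BGR2HSV)
cv2.imwrite("pics/crop.png",cv2.resize(im[110:250,170:450],None,fx=2.85,fy=2.85,interpolation=cv2.INTER_CUBIC))
white=((hsv[...,1]<75)&(hsv[...,2]>100)).astype(np.uint8)*255; black=(hsv[...,2]<70).astype(np.uint8)*255
def at(m,u,v,z,n,r):
    k,l,s,_=cv2.connectedComponentsWithStats(m)
    w=l[v-6:v+7,u-6:u+7]; w=w[w>0]; 
    i=np.bincount(w).argmax(); print(n,blob(c,P,(l==i).astype(np.uint8),z),s[i][4])
for n,u,v,z in [("L",245,151,.025),("M",297,141,.02),("S",244,224,.016),("fM",193,190,.02),("fS",295,203,.016)]: at(white,u,v,z,n,0)
for n,u,v,z in [("bedM",372,182,.04),("bedL",397,188,.04),("bedS",424,193,.036)]: at(black,u,v,z,n,0)
E
```

```text
L (0.6061, 0.2211, -5.0, 161, 47) 701
M (0.6361, 0.0755, 14.2, 131, 37) 449
S (0.4024, 0.2194, 1.2, 100, 28) 294
fM (0.4944, 0.3608, -12.7, 129, 43) 569
fS (0.4597, 0.0802, 29.6, 100, 34) 352
bedM (0.5207, -0.1316, -12.4, 153, 36) 507
bedL (0.5016, -0.2024, -12.3, 183, 43) 673
bedS (0.4885, -0.2747, -12.2, 122, 35) 424
```

View pics/crop.png

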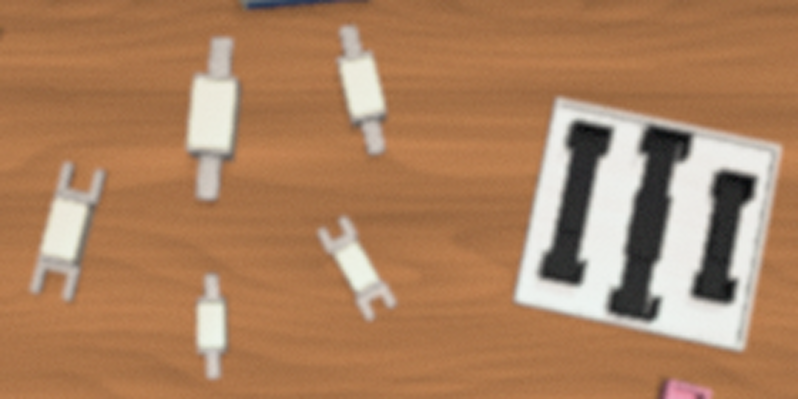

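The crop confirms it: solid blades at (213,115) large, (362,88) medium and (211,325) small, and forks at (68,225) and (357,265). The beds are M, L, S from left to right, all black. I'll start with the large fuse.

```bash
python3 -c "
from h import *
delta(.606,.221,.13,-5)"
```

```text
shift [-0.5349 -0.2637  0.0691] turn z -9.0 alt 171.0 q6 -10.2
```

Call:
arm_command --delta_rot '[[0, 0, -9], [0, 0, -9], [0, 0, -9], [0, 0, -9], [0, 0, -9], [0, 0, -9], [0, 0, -9], [0, 0, -9], [0, 0, -9], [0, 0, -9], [0, 0, -9], [0, 0, -9]]' --delta_pos '[[-0.535, -0.264, 0.069], [-0.535, -0.264, 0.069], [-0.535, -0.264, 0.069], [-0.535, -0.264, 0.069], [-0.535, -0.264, 0.069], [-0.535, -0.264, 0.069], [-0.535, -0.264, 0.069], [-0.535, -0.264, 0.069], [-0.535, -0.264, 0.069], [-0.535, -0.264, 0.069], [-0.535, -0.264, 0.069], [-0.535, -0.264, 0.069]]' --gripper '[-1, -1, -1, -1, -1, -1, -1, -1, -1, -1, -1, -1]' --grip_force 30

```text
time: 1.2
position: [0.53, 0.2852, 0.142]
tool_rot: [0.043, 0.999, 0.0, -0.0]
ft_force: [0.3, 0.2, 1.0]
grip_width: 0.0873
grip_force: 0.0
```

```bash
python3 -c "
from h import *
delta(.606,.221,.13,-5)"
```

```text
shift [-0.0813 -0.0573  0.0119] turn z 0.0 alt -180.0 q6 -67.4
```

Call:
arm_command --delta_rot '[[0, 0, 0], [0, 0, 0], [0, 0, 0], [0, 0, 0], [0, 0, 0]]' --delta_pos '[[-0.035, -0.025, 0.005], [-0.062, -0.044, 0.009], [-0.062, -0.044, 0.009], [-0.062, -0.044, 0.009], [-0.062, -0.044, 0.009]]' --gripper '[-1, -1, -1, -1, -1]'

```text
time: 1.62
position: [0.5858, 0.2376, 0.1328]
tool_rot: [0.044, 0.999, 0.0, -0.001]
ft_force: [-1.4, -0.4, 0.2]
grip_width: 0.0875
grip_force: 0.0
```

```bash
cat >> h.py <<'E'
def look(x,y,z,name):  # wrist view: white blob nearest (x,y) at height z
    c,P=wrist(); hsv=cv2.cvtColor(c["pixels"],cv2.COLOR_BGR2HSV)
    cv2.imwrite(f"pics/{name}.png",c["pixels"])
    m=((hsv[...,1]<75)&(hsv[...,2]>100)).astype(np.uint8)*255
    pc=np.linalg.inv(P)@[x,y,z,1]; u,v=int(c["fx"]*pc[0]/pc[2]+c["cx"]),int(c["fy"]*pc[1]/pc[2]+c["cy"]); print("px",u,v)
    k,l,s,_=cv2.connectedComponentsWithStats(m); w=l[max(v-8,0):v+9,max(u-8,0):u+9]; w=w[w>0]
    if len(w): print(blob(c,P,(l==np.bincount(w).argmax()).astype(np.uint8),z))
E
python3 -c "
from h import *
look(.606,.221,.025,'w1'); delta(.606,.221,.004,-5)"
```

```text
px 303 215
(0.5837, 0.219, -4.8, 114, 43)
shift [-0.0223 -0.0153  0.129 ] turn z 0.1 alt -179.9 q6 -73.1
```

View pics/w1.png

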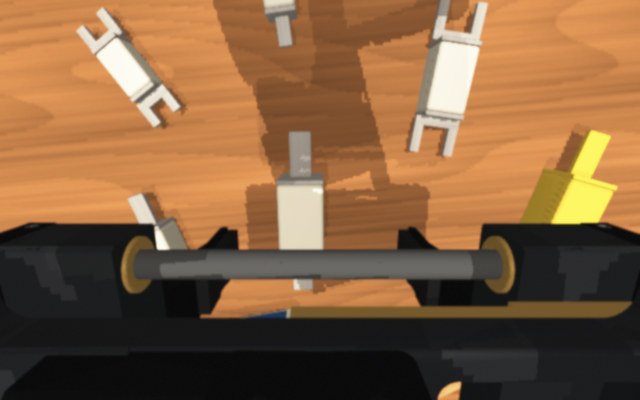

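The wrist view shows the large fuse centred between the fingers at about (300,210), so it is aligned. Now I'll descend and grasp.

Call:
arm_command --delta_rot '[[0, 0, 0], [0, 0, 0], [0, 0, 0], [0, 0, 0], [0, 0, 0], [0, 0, 0], [0, 0, 0], [0, 0, 0], [0, 0, 0], [0, 0, 0], [0, 0, 0], [0, 0, 0]]' --delta_pos '[[-0.022, -0.017, 0.01], [-0.022, -0.017, 0.04], [-0.022, -0.017, 0.07], [-0.022, -0.017, 0.1], [-0.022, -0.017, 0.118], [-0.022, -0.017, 0.127], [-0.022, -0.017, 0.127], [-0.022, -0.017, 0.127], [-0.022, -0.017, 0.127], [-0.022, -0.017, 0.127], [-0.022, -0.017, 0.127], [-0.022, -0.017, 0.127]]' --gripper '[-1, -1, -1, -1, -1, -1, -1, -1, 1, 1, 1, 1]' --grip_force 40

```text
time: 2.67
position: [0.6079, 0.2189, 0.0075]
tool_rot: [0.043, 0.999, 0.0, 0.001]
ft_force: [-0.8, 1.3, 0.7]
grip_width: 0.0681
grip_force: 0.0
```

Call:
arm_command --delta_rot '[[0, 0, 0], [0, 0, 0], [0, 0, 0], [0, 0, 0], [0, 0, 0]]' --delta_pos '[[0, 0, 0], [0, 0, 0], [0, 0, 0], [0, 0, 0], [0, 0, 0]]' --gripper '[1, 1, 1, 1, 1]'

```text
time: 3.08
position: [0.6073, 0.2191, 0.0064]
tool_rot: [0.044, 0.999, 0.0, 0.0]
ft_force: [-0.1, 1.4, 1.0]
grip_width: 0.0416
grip_force: 40.0
```

Call:
arm_command --delta_rot '[[0, 0, 0], [0, 0, 0], [0, 0, 0], [0, 0, 0], [0, 0, 0], [0, 0, 0], [0, 0, 0]]' --delta_pos '[[0, 0, -0.01], [0, 0, -0.03], [0, 0, -0.06], [0, 0, -0.09], [0, 0, -0.12], [0, 0, -0.12], [0, 0, -0.12]]' --gripper '[1, 1, 1, 1, 1, 1, 1]'

```text
time: 3.67
position: [0.6079, 0.2188, 0.1278]
tool_rot: [0.043, 0.999, 0.0, 0.002]
ft_force: [0.1, -0.4, -4.4]
grip_width: 0.0415
grip_force: 40.0
```

```bash
python3 -c "
from h import *
o=status.get_obs();print(o['position'],o['ft_force'],o['grip_width'])
delta(.5046,-.203,.1264,-12.3)"
```

```text
[0.60794266 0.21877831 0.12776213] [ 0.0685772  -0.37185531 -4.41214067] 0.04146277954983312
shift [ 0.0665 -0.4291  0.0009] turn z 7.3 alt -172.7 q6 -75.1
```

Call:
arm_command --delta_rot '[[0, 0, 0], [0, 0, 0.5], [0, 0, 1], [0, 0, 2], [0, 0, 3], [0, 0, 4], [0, 0, 5], [0, 0, 6], [0, 0, 7.3], [0, 0, 7.3], [0, 0, 7.3], [0, 0, 7.3]]' --delta_pos '[[0.002, -0.015, 0], [0.007, -0.045, 0], [0.013, -0.085, 0], [0.02, -0.125, 0], [0.026, -0.165, 0], [0.032, -0.205, 0], [0.038, -0.245, 0], [0.044, -0.285, 0], [0.05, -0.325, 0], [0.056, -0.365, 0], [0.061, -0.395, 0], [0.065, -0.42, 0]]' --gripper '[1, 1, 1, 1, 1, 1, 1, 1, 1, 1, 1, 1]'

```text
time: 4.67
position: [0.5025, -0.1961, 0.1238]
tool_rot: [0.108, 0.994, 0.001, -0.003]
ft_force: [0.2, 0.7, -5.6]
grip_width: 0.0415
grip_force: 40.0
```

Call:
arm_command --delta_rot '[[0, 0, 0], [0, 0, 0], [0, 0, 0], [0, 0, 0], [0, 0, 0]]' --delta_pos '[[0.0, -0.009, 0], [0.0, -0.009, 0], [0.0, -0.009, 0], [0.0, -0.009, 0], [0.0, -0.009, 0]]' --gripper '[1, 1, 1, 1, 1]'

```text
time: 5.08
position: [0.5036, -0.2009, 0.1257]
tool_rot: [0.106, 0.994, 0.001, -0.001]
ft_force: [-0.7, -0.9, -4.8]
grip_width: 0.0415
grip_force: 40.0
```

```bash
python3 -c "
from h import *
delta(.5046,-.203,.0255,-12.3); o=status.get_obs();print(o['position'],o['ft_force'])
c,P=wrist(); cv2.imwrite('pics/w2.png',c['pixels'])"
```

```text
shift [-0.0016 -0.0019  0.1002] turn z 0.1 alt -179.9 q6 -111.4
[ 0.50363801 -0.20093239  0.12569772] [-0.74335933 -0.89192934 -4.77177871]
```

View pics/w2.png

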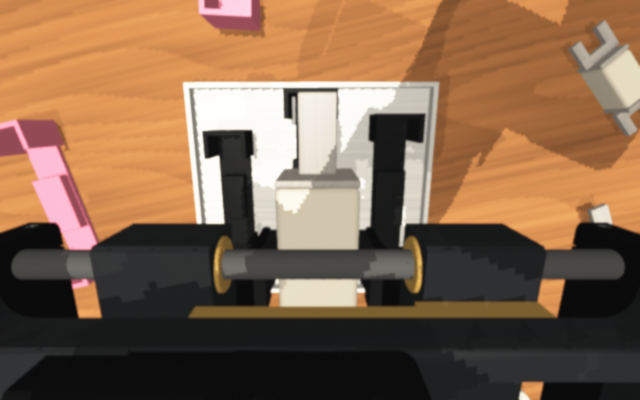

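The wrist view shows the large fuse (blade at (318,130)) over its bed, with the pocket at (312,95) and the neighbouring beds clear on both sides. Lowering gently.

Call:
arm_command --delta_rot '[[0, 0, 0], [0, 0, 0], [0, 0, 0], [0, 0, 0], [0, 0, 0], [0, 0, 0], [0, 0, 0], [0, 0, 0], [0, 0, 0], [0, 0, 0], [0, 0, 0], [0, 0, 0]]' --delta_pos '[[-0.001, -0.002, 0.015], [-0.001, -0.002, 0.035], [-0.001, -0.002, 0.055], [-0.001, -0.002, 0.07], [-0.001, -0.002, 0.08], [-0.001, -0.002, 0.088], [-0.001, -0.002, 0.094], [-0.001, -0.002, 0.097], [-0.001, -0.002, 0.099], [-0.001, -0.002, 0.1], [-0.001, -0.002, 0.1], [-0.001, -0.002, 0.1]]' --gripper '[1, 1, 1, 1, 1, 1, 1, 1, 1, 1, 1, 1]'

```text
time: 6.13
position: [0.505, -0.2053, 0.0268]
tool_rot: [0.107, 0.994, -0.0, 0.0]
ft_force: [0.5, 0.6, -4.8]
grip_width: 0.0418
grip_force: 40.0
```

Call:
arm_command --delta_rot '[[0, 0, 0], [0, 0, 0], [0, 0, 0], [0, 0, 0], [0, 0, 0], [0, 0, 0], [0, 0, 0], [0, 0, 0], [0, 0, 0], [0, 0, 0]]' --delta_pos '[[0, 0, 0.001], [0, 0, 0.0015], [0, 0, 0.002], [0, 0, 0.0025], [0, 0, 0.0025], [0, 0, 0.0025], [0, 0, 0.0025], [0, 0, 0.0025], [0, 0, 0.0025], [0, 0, 0.0025]]' --gripper '[1, 1, 1, 1, 1, 1, -0.35, -0.35, -0.35, -0.35]'

```text
time: 6.97
position: [0.5049, -0.2052, 0.0239]
tool_rot: [0.107, 0.994, -0.0, 0.0]
ft_force: [0.0, -0.6, -0.2]
grip_width: 0.0567
grip_force: 0.0
```

Call:
arm_command --delta_rot '[[0, 0, 0], [0, 0, 0], [0, 0, 0], [0, 0, 0], [0, 0, 0], [0, 0, 0], [0, 0, 0]]' --delta_pos '[[0, 0, 0], [0, 0, -0.02], [0, 0, -0.05], [0, 0, -0.08], [0, 0, -0.11], [0, 0, -0.11], [0, 0, -0.11]]' --gripper '[-0.35, -0.35, -0.35, -0.35, -0.6, -1, -1]'

```text
time: 7.55
position: [0.5059, -0.2058, 0.1356]
tool_rot: [0.107, 0.994, -0.001, 0.002]
ft_force: [-0.5, -0.2, -1.0]
grip_width: 0.0715
grip_force: 0.0
```

```bash
python3 -c "
from h import *
look(.5036,-.203,.045,'w3');delta(.636,.0755,.13,14.2)"
```

```text
px 321 194
(0.4807, -0.2032, 78.1, 205, 152)
shift [-0.0687  0.302   0.0041] turn z -26.5 alt 153.5 q6 -111.6
```

View pics/w3.png

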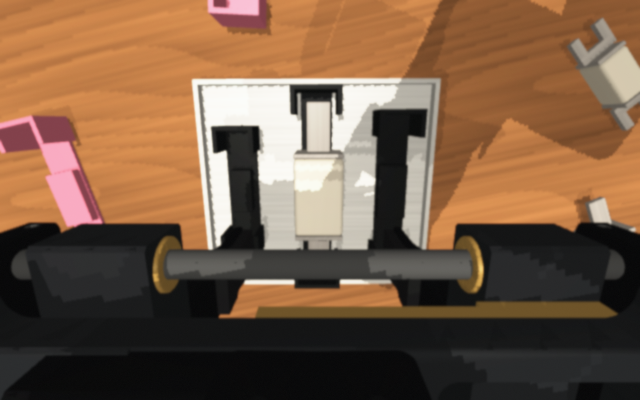

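The large fuse is seated: body at (319,195), blade inside the pocket at (317,110). Next is the medium fuse.

Call:
arm_command --delta_rot '[[0, 0, -1], [0, 0, -3], [0, 0, -6], [0, 0, -9], [0, 0, -13], [0, 0, -17], [0, 0, -21], [0, 0, -25], [0, 0, -26.5], [0, 0, -26.5], [0, 0, -26.5], [0, 0, -26.5]]' --delta_pos '[[-0.005, 0.02, 0], [-0.012, 0.055, 0], [-0.02, 0.09, 0], [-0.028, 0.125, 0], [-0.036, 0.16, 0], [-0.044, 0.195, 0], [-0.052, 0.23, 0], [-0.06, 0.265, 0], [-0.066, 0.29, 0.002], [-0.069, 0.302, 0.004], [-0.069, 0.302, 0.004], [-0.069, 0.302, 0.004]]' --gripper '[-1, -1, -1, -1, -1, -1, -1, -1, -1, -1, -1, -1]'

```text
time: 8.6
position: [0.6348, 0.0751, 0.128]
tool_rot: [-0.124, 0.992, -0.0, -0.002]
ft_force: [-0.9, 0.5, 0.3]
grip_width: 0.0869
grip_force: 0.0
```

```bash
python3 -c "
from h import *
look(.636,.0755,.02,'w4'); delta(.636,.0755,.004,14.2);print(status.get_obs()['position'])"
```

```text
px 318 195
(0.6315, 0.0727, 13.5, 119, 35)
shift [-0.0018  0.0009  0.1245] turn z -0.0 alt 180.0 q6 -107.5
[0.6348405  0.07426223 0.12849837]
```

View pics/w4.png

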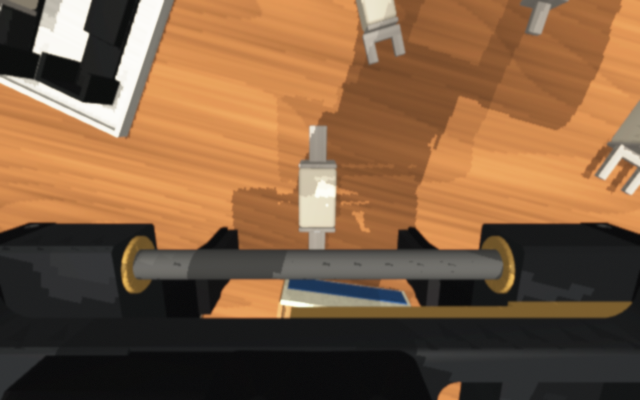

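The wrist view shows the medium fuse with solid blades centred at (318,195), and the crate clear beyond it. Grasping.

Call:
arm_command --delta_rot '[[0, 0, 0], [0, 0, 0], [0, 0, 0], [0, 0, 0], [0, 0, 0], [0, 0, 0], [0, 0, 0], [0, 0, 0], [0, 0, 0], [0, 0, 0], [0, 0, 0], [0, 0, 0]]' --delta_pos '[[0, 0, 0.02], [0, 0, 0.05], [0, 0, 0.08], [0, 0, 0.105], [0, 0, 0.118], [0, 0, 0.123], [0, 0, 0.123], [0, 0, 0.123], [0, 0, 0.123], [0, 0, 0.123], [0, 0, 0.123], [0, 0, 0.123]]' --gripper '[-1, -1, -1, -1, -1, -1, -1, 1, 1, 1, 1, 1]'

```text
time: 9.65
position: [0.6368, 0.0755, 0.0078]
tool_rot: [-0.124, 0.992, -0.0, 0.001]
ft_force: [0.8, 0.8, 0.3]
grip_width: 0.0613
grip_force: 0.0
```

Call:
arm_command --delta_rot '[[0, 0, 0], [0, 0, 0], [0, 0, 0], [0, 0, 0], [0, 0, 0]]' --delta_pos '[[0, 0, 0], [0, 0, 0], [0, 0, 0], [0, 0, 0], [0, 0, 0]]' --gripper '[1, 1, 1, 1, 1]'

```text
time: 10.07
position: [0.6363, 0.0754, 0.0068]
tool_rot: [-0.124, 0.992, -0.0, 0.0]
ft_force: [0.5, -1.5, 1.0]
grip_width: 0.0329
grip_force: 40.0
```

Call:
arm_command --delta_rot '[[0, 0, 0], [0, 0, 0], [0, 0, 0], [0, 0, 0], [0, 0, 0], [0, 0, 0], [0, 0, 0]]' --delta_pos '[[0, 0, -0.01], [0, 0, -0.03], [0, 0, -0.06], [0, 0, -0.09], [0, 0, -0.12], [0, 0, -0.12], [0, 0, -0.12]]' --gripper '[1, 1, 1, 1, 1, 1, 1]'

```text
time: 10.65
position: [0.6374, 0.0755, 0.1291]
tool_rot: [-0.124, 0.992, -0.0, 0.002]
ft_force: [-0.4, 0.2, -3.5]
grip_width: 0.0332
grip_force: 40.0
```

```bash
python3 -c "
from h import *
delta(.5194,-.1306,.1264,-12.3)"
```

```text
shift [ 0.1651 -0.1707  0.0023] turn z 26.5 alt -153.5 q6 -107.4
```

Call:
arm_command --delta_rot '[[0, 0, 1], [0, 0, 4], [0, 0, 8], [0, 0, 12], [0, 0, 16], [0, 0, 20], [0, 0, 24], [0, 0, 26.5], [0, 0, 26.5], [0, 0, 26.5], [0, 0, 26.5], [0, 0, 26.5]]' --delta_pos '[[0.01, -0.01, 0], [0.03, -0.03, 0], [0.054, -0.055, 0], [0.078, -0.08, 0], [0.102, -0.105, 0], [0.126, -0.13, 0], [0.145, -0.15, 0], [0.158, -0.163, 0], [0.165, -0.171, 0], [0.165, -0.171, 0], [0.165, -0.171, 0], [0.165, -0.171, 0]]' --gripper '[1, 1, 1, 1, 1, 1, 1, 1, 1, 1, 1, 1]'

```text
time: 11.65
position: [0.5183, -0.13, 0.1263]
tool_rot: [0.106, 0.994, 0.0, -0.0]
ft_force: [-0.7, -0.3, -3.2]
grip_width: 0.0329
grip_force: 40.0
```

```bash
python3 -c "
from h import *
delta(.5194,-.1306,.0248,-12.3); o=status.get_obs();print(o['position'],o['ft_force'])
c,P=wrist(); cv2.imwrite('pics/w5.png',c['pixels'])"
```

```text
shift [-0.0013 -0.0005  0.1015] turn z 0.1 alt -179.9 q6 -103.9
[ 0.51830391 -0.12995647  0.12626384] [-0.72983386 -0.2869125  -3.22156817]
```

View pics/w5.png

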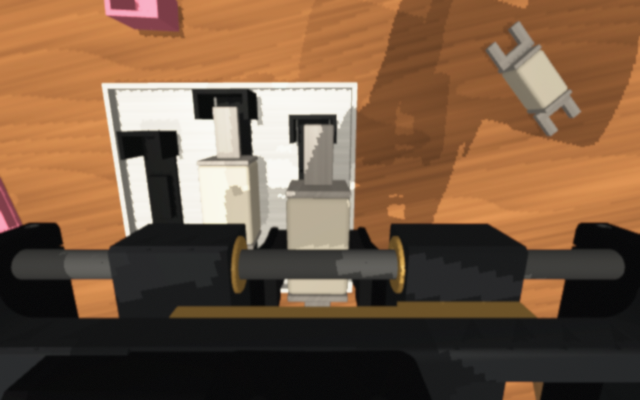

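The medium fuse blade at (318,155) is over its pocket at (313,128). I'll shift about 2 mm left and lower.

Call:
arm_command --delta_rot '[[0, 0, 0], [0, 0, 0], [0, 0, 0], [0, 0, 0], [0, 0, 0], [0, 0, 0], [0, 0, 0], [0, 0, 0], [0, 0, 0], [0, 0, 0], [0, 0, 0], [0, 0, 0]]' --delta_pos '[[-0.001, -0.002, 0.015], [-0.001, -0.002, 0.035], [-0.001, -0.002, 0.055], [-0.001, -0.002, 0.07], [-0.001, -0.002, 0.08], [-0.001, -0.002, 0.088], [-0.001, -0.002, 0.094], [-0.001, -0.002, 0.098], [-0.001, -0.002, 0.1], [-0.001, -0.002, 0.101], [-0.001, -0.002, 0.1015], [-0.001, -0.002, 0.1015]]' --gripper '[1, 1, 1, 1, 1, 1, 1, 1, 1, 1, 1, 1]'

```text
time: 12.7
position: [0.5192, -0.1332, 0.0257]
tool_rot: [0.107, 0.994, -0.0, 0.0]
ft_force: [0.4, -0.6, -3.4]
grip_width: 0.033
grip_force: 40.0
```

Call:
arm_command --delta_rot '[[0, 0, 0], [0, 0, 0], [0, 0, 0]]' --delta_pos '[[0, 0, 0.0005], [0, 0, 0.001], [0, 0, 0.001]]' --gripper '[1, 1, 1]'

```text
time: 12.95
position: [0.5192, -0.1332, 0.0248]
tool_rot: [0.107, 0.994, -0.0, 0.0]
ft_force: [-0.4, -0.3, 1.0]
grip_width: 0.033
grip_force: 40.0
```

Contact has been made (the force went from -3.4 to +1.0 N). Releasing.

Call:
arm_command --delta_rot '[[0, 0, 0], [0, 0, 0], [0, 0, 0], [0, 0, 0], [0, 0, 0], [0, 0, 0], [0, 0, 0], [0, 0, 0], [0, 0, 0], [0, 0, 0], [0, 0, 0]]' --delta_pos '[[0, 0, 0], [0, 0, 0], [0, 0, 0], [0, 0, 0], [0, 0, -0.01], [0, 0, -0.03], [0, 0, -0.06], [0, 0, -0.09], [0, 0, -0.11], [0, 0, -0.11], [0, 0, -0.11]]' --gripper '[-0.15, -0.15, -0.15, -0.15, -0.15, -0.15, -0.15, -0.15, -1, -1, -1]'

```text
time: 13.87
position: [0.5198, -0.1334, 0.1361]
tool_rot: [0.107, 0.994, -0.001, 0.002]
ft_force: [0.5, -0.4, -0.4]
grip_width: 0.0629
grip_force: 0.0
```

```bash
python3 -c "
from h import *
c,P=wrist(); cv2.imwrite('pics/w6.png',c['pixels']);delta(.4024,.2194,.13,1.2)"
```

```text
shift [0.1885 0.3196 0.0046] turn z -13.5 alt 166.5 q6 -104.1
```

View pics/w6.png

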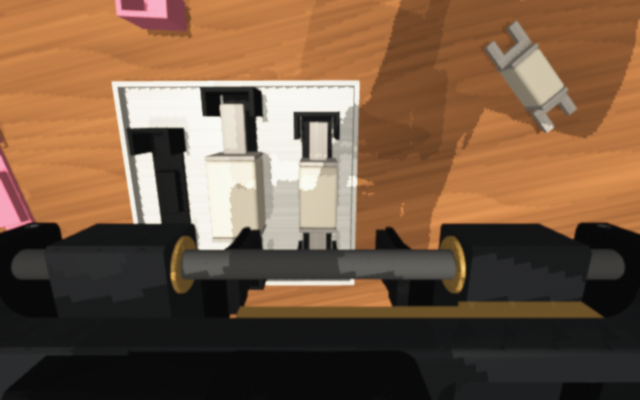

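The medium fuse is seated: body at (318,190), blade in its pocket at (318,140). Next is the small fuse.

Call:
arm_command --delta_rot '[[0, 0, 0], [0, 0, -1], [0, 0, -2], [0, 0, -4], [0, 0, -6], [0, 0, -8], [0, 0, -10], [0, 0, -12], [0, 0, -13.5], [0, 0, -13.5], [0, 0, -13.5], [0, 0, -13.5]]' --delta_pos '[[0.01, 0.016, 0], [0.026, 0.043, 0], [0.045, 0.075, 0], [0.064, 0.108, 0], [0.083, 0.14, 0], [0.102, 0.172, 0], [0.121, 0.205, 0], [0.14, 0.238, 0], [0.159, 0.27, 0], [0.175, 0.297, 0.003], [0.185, 0.313, 0.004], [0.1885, 0.32, 0.005]]' --gripper '[-1, -1, -1, -1, -1, -1, -1, -1, -1, -1, -1, -1]'

```text
time: 14.92
position: [0.3998, 0.2215, 0.1279]
tool_rot: [-0.012, 1.0, -0.0, -0.002]
ft_force: [0.7, 0.7, 0.1]
grip_width: 0.0871
grip_force: 0.0
```

Call:
arm_command --delta_rot '[[0, 0, 0], [0, 0, 0], [0, 0, 0]]' --delta_pos '[[0, 0, 0], [0, 0, 0], [0, 0, 0]]' --gripper '[-1, -1, -1]'

```text
time: 15.17
position: [0.4031, 0.2187, 0.1289]
tool_rot: [-0.01, 1.0, -0.0, -0.0]
ft_force: [1.0, -0.2, 0.0]
grip_width: 0.0869
grip_force: 0.0
```

```bash
python3 -c "
from h import *
look(.4024,.2194,.016,'w7'); delta(.4024,.2194,.004,1.2);print(status.get_obs()['position'])"
```

```text
px 319 191
(0.4016, 0.2172, 1.8, 99, 26)
shift [0.0008 0.0009 0.1251] turn z -0.1 alt 179.9 q6 -76.6
[0.4032412  0.21856307 0.12907789]
```

View pics/w7.png

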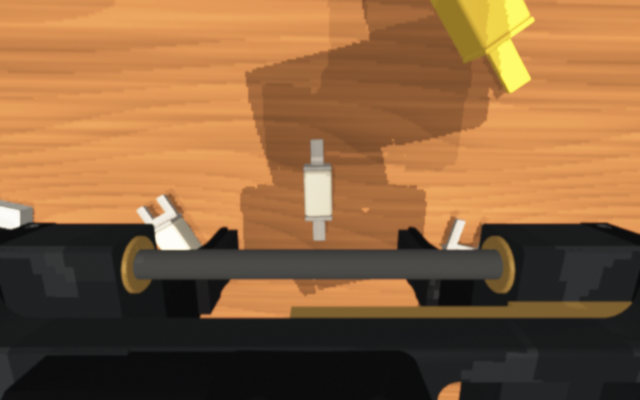

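The small fuse (solid blades) is centred at (318,190), with the forks clear to either side. Grasping.

Call:
arm_command --delta_rot '[[0, 0, 0], [0, 0, 0], [0, 0, 0], [0, 0, 0], [0, 0, 0], [0, 0, 0], [0, 0, 0], [0, 0, 0], [0, 0, 0], [0, 0, 0], [0, 0, 0], [0, 0, 0]]' --delta_pos '[[0.001, 0, 0.02], [0.001, 0, 0.05], [0.001, 0, 0.08], [0.001, 0, 0.105], [0.001, 0, 0.118], [0.001, 0, 0.124], [0.001, 0, 0.124], [0.001, 0, 0.124], [0.001, 0, 0.124], [0.001, 0, 0.124], [0.001, 0, 0.124], [0.001, 0, 0.124]]' --gripper '[-1, -1, -1, -1, -1, -1, -1, 1, 1, 1, 1, 1]'

```text
time: 16.22
position: [0.4022, 0.2199, 0.0061]
tool_rot: [-0.011, 1.0, 0.0, 0.001]
ft_force: [-0.4, 0.2, 0.4]
grip_width: 0.0616
grip_force: 0.0
```

Call:
arm_command --delta_rot '[[0, 0, 0], [0, 0, 0], [0, 0, 0], [0, 0, 0], [0, 0, 0], [0, 0, 0]]' --delta_pos '[[0, 0, 0], [0, 0, 0], [0, 0, 0], [0, 0, 0], [0, 0, 0], [0, 0, 0]]' --gripper '[1, 1, 1, 1, 1, 1]'

```text
time: 16.72
position: [0.4017, 0.2197, 0.0053]
tool_rot: [-0.011, 1.0, -0.0, -0.0]
ft_force: [-0.3, -0.8, -0.0]
grip_width: 0.0217
grip_force: 0.0
```

Call:
arm_command --delta_rot '[[0, 0, 0], [0, 0, 0], [0, 0, 0], [0, 0, 0], [0, 0, 0], [0, 0, 0], [0, 0, 0]]' --delta_pos '[[0, 0, -0.01], [0, 0, -0.03], [0, 0, -0.06], [0, 0, -0.09], [0, 0, -0.12], [0, 0, -0.12], [0, 0, -0.12]]' --gripper '[1, 1, 1, 1, 1, 1, 1]'

```text
time: 17.3
position: [0.4028, 0.22, 0.1268]
tool_rot: [-0.011, 1.0, 0.001, 0.002]
ft_force: [-0.1, -0.1, -0.9]
grip_width: 0.0004
grip_force: 0.0
```

```bash
python3 -c "
from h import *
delta(.4878,-.2765,.1264,-12.3)"
```

```text
shift [-7.420e-02 -4.982e-01  2.000e-04] turn z 13.5 alt -166.5 q6 -76.6
```

The grasp missed: the fingers closed fully. I'll look again.

```bash
python3 -c "
from h import *
look(.4024,.2194,.016,'w8'); c=viewer.camera('scene'); cv2.imwrite('pics/s8.png',c['pixels'])
a=cv2.imread('pics/w8.png'); cv2.imwrite('pics/both.png',np.hstack([cv2.resize(a[60:260,160:480],(480,300)),cv2.resize(c['pixels'][130:300,300:480],(318,300))]))"
```

```text
px 318 192
(0.3967, 0.2167, 1.8, 89, 26)
```

View pics/both.png

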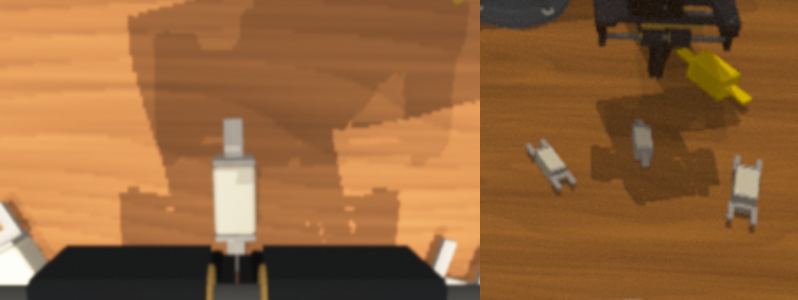

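```bash
python3 - <<'E'
from h import *
c=viewer.camera("scene"); im=cv2.imread("pics/s8.png"); old=cv2.imread("pics/scene0.png")
for n,i in (("old",old),("new",im)):
    hsv=cv2.cvtColor(i,cv2.COLOR_BGR2HSV); m=((hsv[...,1]<90)&(hsv[...,2]>70)).astype(np.uint8)*255
    k,l,s,ce=cv2.connectedComponentsWithStats(m)
    for j in range(1,k):
        if s[j][4]>60 and 320<ce[j][0]<470 and 180<ce[j][1]<260: print(n,ce[j].round(1),s[j][4],[ray(c,c["pose"],ce[j],z).round(4).tolist() for z in (.016,)])
delta(.4024,.2194,.004,1.2)
E
```

```text
old [391.5 210.4] 229 [[0.4065, 0.2182]]
old [339.6 222.5] 325 [[0.4632, 0.0794]]
old [449.6 237.3] 478 [[0.4951, 0.3609]]
new [391.5 210.2] 231 [[0.4059, 0.218]]
new [339.6 222.5] 323 [[0.463, 0.0793]]
new [449.7 237.3] 477 [[0.495, 0.3611]]
shift [-0.0021  0.      0.1203] turn z 0.0 alt -180.0 q6 -76.6
```

The fuse did not move, so the pads (19 mm above the tip) closed at or just above its top edge. I'll reopen, go about 4 mm lower and close again.

Call:
arm_command --delta_rot '[[0, 0, 0], [0, 0, 0], [0, 0, 0], [0, 0, 0], [0, 0, 0], [0, 0, 0], [0, 0, 0], [0, 0, 0], [0, 0, 0], [0, 0, 0], [0, 0, 0], [0, 0, 0]]' --delta_pos '[[0, 0, 0], [0, 0, 0], [0, 0, 0], [0, 0, 0], [0, 0, 0], [0, 0, 0], [0, 0, 0], [0, 0, 0], [-0.001, 0, 0.03], [-0.001, 0, 0.06], [-0.001, 0, 0.08], [-0.001, 0, 0.08]]' --gripper '[-0.7, -0.7, -0.7, -0.7, -0.7, -0.7, -0.7, -0.7, -0.7, -0.7, -0.7, -0.7]'

```text
time: 18.45
position: [0.4003, 0.219, 0.0425]
tool_rot: [-0.011, 1.0, -0.001, -0.003]
ft_force: [-0.7, 0.1, 1.4]
grip_width: 0.0702
grip_force: 0.0
```

Call:
arm_command --delta_rot '[[0, 0, 0], [0, 0, 0], [0, 0, 0], [0, 0, 0], [0, 0, 0], [0, 0, 0], [0, 0, 0], [0, 0, 0]]' --delta_pos '[[0, 0, 0.015], [0, 0, 0.03], [0, 0, 0.038], [0, 0, 0.041], [0, 0, 0.0425], [0, 0, 0.0425], [0, 0, 0.0425], [0, 0, 0.0425]]' --gripper '[-0.7, -0.7, -0.7, -0.7, -0.7, -0.7, -0.7, -0.7]'

```text
time: 19.12
position: [0.4032, 0.2199, 0.0035]
tool_rot: [-0.011, 1.0, 0.0, 0.001]
ft_force: [-0.1, 0.0, 0.1]
grip_width: 0.0739
grip_force: 0.0
```

Call:
arm_command --delta_rot '[[0, 0, 0], [0, 0, 0], [0, 0, 0], [0, 0, 0], [0, 0, 0], [0, 0, 0], [0, 0, 0], [0, 0, 0], [0, 0, 0], [0, 0, 0], [0, 0, 0], [0, 0, 0]]' --delta_pos '[[0, 0, 0.001], [0, 0, 0.001], [0, 0, 0.001], [0, 0, 0.001], [0, 0, 0.001], [0, 0, 0.001], [0, 0, 0.001], [0, 0, 0.001], [0, 0, 0.001], [0, 0, 0.001], [0, 0, 0.001], [0, 0, 0.001]]' --gripper '[-0.2, 0.1, 0.3, 0.5, 0.5, 0.5, 0.5, 0.5, 0.5, 0.5, 0.5, 0.5]' --grip_force 30

```text
time: 20.12
position: [0.4026, 0.2196, 0.0018]
tool_rot: [-0.011, 1.0, -0.0, -0.0]
ft_force: [-0.6, -0.7, 0.9]
grip_width: 0.0241
grip_force: 30.0
```

Gripped at 24 mm with 30 N. A slow test lift first.

Call:
arm_command --delta_rot '[[0, 0, 0], [0, 0, 0], [0, 0, 0], [0, 0, 0], [0, 0, 0], [0, 0, 0], [0, 0, 0], [0, 0, 0]]' --delta_pos '[[0, 0, 0], [0, 0, -0.003], [0, 0, -0.006], [0, 0, -0.01], [0, 0, -0.015], [0, 0, -0.02], [0, 0, -0.02], [0, 0, -0.02]]' --gripper '[1, 1, 1, 1, 1, 1, 1, 1]'

```text
time: 20.78
position: [0.4031, 0.2198, 0.0223]
tool_rot: [-0.011, 1.0, 0.0, 0.001]
ft_force: [-0.3, -0.2, -1.5]
grip_width: 0.0239
grip_force: 30.0
```

Call:
arm_command --delta_rot '[[0, 0, 0], [0, 0, 0], [0, 0, 0], [0, 0, 0], [0, 0, 0], [0, 0, 0], [0, 0, 0], [0, 0, 0]]' --delta_pos '[[0, 0, -0.01], [0, 0, -0.03], [0, 0, -0.05], [0, 0, -0.07], [0, 0, -0.085], [0, 0, -0.09], [0, 0, -0.09], [0, 0, -0.09]]' --gripper '[1, 1, 1, 1, 1, 1, 1, 1]'

```text
time: 21.45
position: [0.4023, 0.2196, 0.1115]
tool_rot: [-0.011, 1.0, -0.0, -0.0]
ft_force: [0.1, 0.0, -1.3]
grip_width: 0.0241
grip_force: 30.0
```

Call:
arm_command --delta_rot '[[0, 0, 0], [0, 0, 0.5], [0, 0, 1], [0, 0, 2], [0, 0, 3], [0, 0, 4], [0, 0, 5], [0, 0, 6], [0, 0, 7], [0, 0, 8], [0, 0, 9], [0, 0, 9]]' --delta_pos '[[-0.001, -0.01, 0], [-0.005, -0.035, 0], [-0.01, -0.065, 0], [-0.015, -0.1, 0], [-0.02, -0.135, 0], [-0.025, -0.17, 0], [-0.03, -0.205, 0], [-0.036, -0.24, 0], [-0.041, -0.275, 0], [-0.046, -0.305, 0], [-0.049, -0.325, 0], [-0.05, -0.335, 0]]' --gripper '[1, 1, 1, 1, 1, 1, 1, 1, 1, 1, 1, 1]'

```text
time: 22.45
position: [0.4601, -0.1176, 0.1107]
tool_rot: [0.07, 0.998, -0.0, -0.0]
ft_force: [-1.0, 0.2, -1.7]
grip_width: 0.0243
grip_force: 30.0
```

```bash
python3 -c "
from h import *
delta(.4878,-.2770,.11,-12.3); o=status.get_obs();print(o['position'],o['ft_force'],o['grip_width'])"
```

```text
shift [-0.0495 -0.154   0.0008] turn z 4.3 alt -175.7 q6 -109.8
[ 0.46011789 -0.11762831  0.11071169] [-0.99800989  0.20822213 -1.66451114] 0.02433962830915467
```

Call:
arm_command --delta_rot '[[0, 0, 0.5], [0, 0, 2], [0, 0, 3], [0, 0, 4.3], [0, 0, 4.3], [0, 0, 4.3], [0, 0, 4.3], [0, 0, 4.3], [0, 0, 4.3]]' --delta_pos '[[-0.005, -0.015, 0], [-0.014, -0.045, 0], [-0.024, -0.075, 0], [-0.034, -0.105, 0], [-0.043, -0.133, 0], [-0.048, -0.149, 0], [-0.0495, -0.154, 0], [-0.0495, -0.154, 0], [-0.0495, -0.154, 0]]' --gripper '[1, 1, 1, 1, 1, 1, 1, 1, 1]'

```text
time: 23.2
position: [0.4867, -0.2715, 0.1108]
tool_rot: [0.105, 0.994, 0.001, -0.002]
ft_force: [-0.3, -0.7, -1.7]
grip_width: 0.0242
grip_force: 30.0
```

```bash
python3 -c "
from h import *
delta(.4878,-.2770,.0198,-12.3); o=status.get_obs();print(o['position'],o['ft_force'],o['grip_width'])
c,P=wrist(); cv2.imwrite('pics/w9.png',c['pixels'])"
```

```text
shift [-0.0025 -0.0054  0.091 ] turn z 0.2 alt -179.8 q6 -118.6
[ 0.48672556 -0.27146261  0.11080265] [-0.33349572 -0.65690466 -1.65343432] 0.024151737119446702
```

View pics/w9.png

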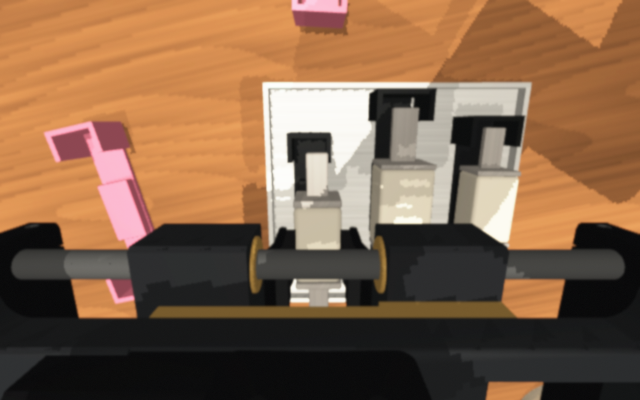

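The small fuse blade at (317,170) is slightly right of its pocket at (310,148), which agrees with the planned -5 mm shift. Lowering.

Call:
arm_command --delta_rot '[[0, 0, 0], [0, 0, 0], [0, 0, 0], [0, 0, 0], [0, 0, 0], [0, 0, 0], [0, 0, 0], [0, 0, 0], [0, 0, 0], [0, 0, 0], [0, 0, 0], [0, 0, 0]]' --delta_pos '[[-0.002, -0.005, 0.005], [-0.002, -0.005, 0.02], [-0.002, -0.005, 0.04], [-0.002, -0.005, 0.058], [-0.002, -0.005, 0.07], [-0.002, -0.005, 0.078], [-0.002, -0.005, 0.083], [-0.002, -0.005, 0.086], [-0.002, -0.005, 0.088], [-0.002, -0.005, 0.0895], [-0.002, -0.005, 0.09], [-0.002, -0.005, 0.09]]' --gripper '[1, 1, 1, 1, 1, 1, 1, 1, 1, 1, 1, 1]'

```text
time: 24.25
position: [0.4893, -0.279, 0.0222]
tool_rot: [0.105, 0.994, -0.0, 0.0]
ft_force: [0.5, 0.2, -1.2]
grip_width: 0.0239
grip_force: 30.0
```

Call:
arm_command --delta_rot '[[0, 0, 0], [0, 0, 0], [0, 0, 0]]' --delta_pos '[[0, 0, 0.0005], [0, 0, 0.001], [0, 0, 0.001]]' --gripper '[1, 1, 1]'

```text
time: 24.5
position: [0.4891, -0.2788, 0.021]
tool_rot: [0.105, 0.994, -0.0, 0.0]
ft_force: [-0.1, 0.0, -1.7]
grip_width: 0.024
grip_force: 30.0
```

Call:
arm_command --delta_rot '[[0, 0, 0], [0, 0, 0], [0, 0, 0], [0, 0, 0], [0, 0, 0]]' --delta_pos '[[0.001, 0.001, 0.0005], [0.001, 0.001, 0.001], [0.001, 0.001, 0.0015], [0.001, 0.001, 0.0015], [0.001, 0.001, 0.0015]]' --gripper '[1, 1, 1, 1, 1]'

```text
time: 24.92
position: [0.488, -0.2773, 0.0197]
tool_rot: [0.105, 0.994, 0.0, -0.0]
ft_force: [-1.4, 1.2, 5.3]
grip_width: 0.024
grip_force: 30.0
```

Contact (+5 N). Release, retreat and check.

Call:
arm_command --delta_rot '[[0, 0, 0], [0, 0, 0], [0, 0, 0], [0, 0, 0], [0, 0, 0], [0, 0, 0], [0, 0, 0], [0, 0, 0], [0, 0, 0], [0, 0, 0], [0, 0, 0], [0, 0, 0]]' --delta_pos '[[0, 0, -0.001], [0, 0, -0.001], [0, 0, -0.001], [0, 0, -0.001], [0, 0, -0.001], [0, 0, -0.01], [0, 0, -0.03], [0, 0, -0.06], [0, 0, -0.09], [0, 0, -0.11], [0, 0, -0.12], [0, 0, -0.12]]' --gripper '[0.0, 0.0, 0.0, 0.0, 0.0, 0.0, 0.0, 0.0, 0.0, 0.0, 0.0, 0.0]'

```text
time: 25.92
position: [0.4897, -0.2787, 0.1422]
tool_rot: [0.105, 0.994, -0.002, 0.002]
ft_force: [0.4, -0.8, -0.6]
grip_width: 0.0439
grip_force: 0.0
```

```bash
python3 - <<'E'
from h import *
c=viewer.camera("scene")["pixels"][185:280,165:290]
w,P=wrist(); cv2.imwrite("pics/fin.png",np.hstack([cv2.resize(c,(395,300)),cv2.resize(w["pixels"][60:300,200:560],(400,300))]))
E
```

```text
(no output)
```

View pics/fin.png

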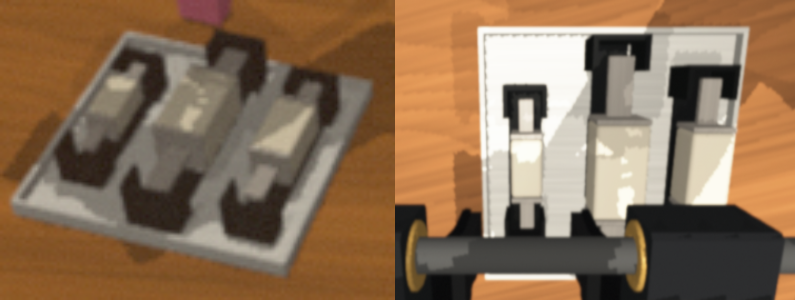

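All three fuses lie level with their blades in the pockets: small at (525,165), large at (617,170) and medium at (702,165) in the right-hand view. The arm is clear, so I'm handing in.

```bash
python3 -c "
from rig import robot
print(robot.hand_in())"
```

```text
the job is handed in; nothing more can be done
None
```

The large, medium and small blade fuses are each set down in the bed of their own length, the forks were left where they lay, and the job was handed in at about 26 s; no verdict came back.

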